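# Set both slide vents of a culture incubator to half open

## Robot

A 6-joint arm with a two-finger parallel gripper is mounted at the origin on the work surface. World frame = base frame: x ahead of the robot, y to its left, z up, the work surface at z = 0. Lengths are in m, angles in rad, forces in N, time in s.
With the tool pointing down it reaches from about 0.4 to 0.925 m from the base axis. Payload 3.4 kg.
Tool frame: the origin (TCP) lies midway between the tips of the shut fingers; the grasp point (between the pads) lies 19 mm behind it; z points along the fingers, y is the line along which they close (so a half turn about z gives the same grasp; the last joint's range is limited). The gripper opens to 85 mm and grips with 20 to 120 N. Pads are 22 mm wide; open, the fingers measure 114 mm over their backs; the gripper's body (76 mm by 85 mm) begins 54 mm behind the grasp point. The pads swing forward as they close: fully open they stand 13 mm farther back than shut.
Start: joints at [-1.3, 0.307, 1.506, -0, 1.328, -0.073], TCP at [0.194, -0.541, 0.231] pointing down, gripper open.
Joint ranges: [-3.12, 3.12], [-1.05, 2.28], [0.14, 2.33], [-1.42, 4.57], [0.1, 2.73], [-2.68, 2.68]. Speed limits (rad/s): [2.57, 2.57, 3.14, 3.14, 3.14, 3.14].

## Interface

Orientations are given as a unit quaternion [x, y, z, w].
In Python, from cell import ctrl, read_camera, camera_info gives the robot as it stands (ctrl), with the cameras as plain functions.
- The arm moves only by the tool send_path, called after "Call:" as name(argument=value, ...), one argument or row to a line, values as JSON. Schema: {"type":"object","properties":{"deltas":{"type":"array","items":{"type":"object","properties":{"x":{"type":"number"},"y":{"type":"number"},"z":{"type":"number"},"turn":{"type":"number"},"aperture":{"type":"number"}},"additionalProperties":false,"required":["aperture"]},"minItems":1,"maxItems":20},"squeeze":{"type":"number"},"only":{"type":"string"},"quiet":{"type":"boolean"},"lines":{"type":"string"}},"required":["deltas"],"additionalProperties":false}. deltas is a list of rows, 1 to 20 of them, each an object with the fields x, y, z (the shift in shares of the most that a row can go, 1 being 50 mm), turn (a turn about the tool's z in shares of 2 rad (1.0 is 2 rad)), aperture (the finger opening in m); a field left out counts as zero (the opening has to be given); each row shifts and turns the commanded pose from where the row before left it, along the tool's axes as they then stand; what a row does not reach is not made up. A row lasts 1/10 s, in which the tool goes at most 0.05 m and 0.15 rad, less where a joint would pass 70% of its speed; a pose out of reach is approached as far as the arm can. The fingers move at their own pace and stop on an object; squeeze is the grip in N (left out, the last holds). Time passes only in rows, so rows that do not move let the fingers close. The tool returns the time, the measured TCP pose, the force, the opening and the grip force at its end. only (a regular expression) keeps the lines of the reply that match it, lines (a string "A,B") keeps lines A to B, and quiet returns only ok. No shift or turn number may pass 1 either way. Input that does not fit is refused with a message, and nothing moves.
- ctrl.sense(): the state, without advancing time (a new reading comes with each control period).
- read_camera(name): name is "side" or "top"; returns the picture (480x640x3 uint8, red, green, blue); there is no depth.
- camera_info(name): a dict with "fov_y" (degrees; the focal length in pixels is half the picture's height over the tangent of half this angle, whatever the lens; pixels are square), "cx", "cy" (the principal point, pixels), "k1" (the pictures are not rectified: a ray, as slopes to the right and down, at radius r is drawn at 1 + k1 r^2 times it, then the intrinsics apply), "pose" (4x4, takes a point from camera to world coordinates). Camera axes: x right, y down, z forward; pixel columns grow to the right and rows downward; lengths in m; the calibration is good to about 2 mm. A picture is of the moment at which its call begins. camera_info takes no time and is no camera call.
- ctrl.job_done(): hands the job in; it is judged then, once.
The state is a dict: "clock": time; "q": joint angles; "joint_vel": joint speeds; "effort": joint torques, N m; "ee_pos": TCP position; "tool_rot": TCP orientation; "force": force on the tool from outside, world axes, zero at the start; "wrist_torque": the same for the moment, N m; "width": finger opening in m; "finger_force": force on a finger pad.
Only numpy, scipy, OpenCV 4.12 (cv2) and the standard library are available. Lean on these libraries where they do the work, as an engineer would, in place of code of your own. Each camera call takes 0.05 s, during which the arm holds its last target. There are 200 camera calls.

## Task

The incubator on the bench has two slide vents in its top: one has been left shut or nearly so, the other open or nearly so. Set both shutters to half open; they are flat plates without a handle, which a finger pressed on them can slide along. Do not disturb the flasks and culture dishes standing on the bench.

Things in the scene. Friction and masses are not known exactly. Their poses are not given: they have to be found in the camera images.
- incubator: White bench-top incubator, 280 (x) x 400 (y) x 220 mm high, fixed; glazed door on its +x side. Origin at the centre of its underside; top panel flat at 220 mm. Two equal slide vents are screwed to the top, 100 mm to the +y and -y side of its centre, sliding along its x axis. Between them, at the centre, a capped port 34 mm across, 8 mm high; nothing else stands on top.
- vent_1: Grey frame of the vent that starts shut or nearly so (left or right), 190 (x) x 90 (y) x 10 mm, fixed. Origin: centre of its underside, 220 mm above the bench; axes as the incubator's. Its trough is 170 x 66 mm, 7 mm deep, floor solid: x = +5 to +85 mm is the air opening (black, dark bars), the rest plain grey. At half open the shutter's +x edge stands at the long black rail mark at x = +45.
- vent_2: The other slide vent, the same in every way and mounted the same way round; its shutter starts open or nearly so. On both, shorter black rail marks stand at x = +5, 25, 65 and 85 mm (the shutter's +x edge at fully open, three-quarters, a quarter, shut).
- shutter_1 (a joint): Opening of vent_1's shutter in m: 0 shut (opening covered), 0.040 half open, 0.080 fully open; grows as the shutter slides towards the vent's -x. The shutter's centre stands at x = 0.040 minus this value in the vent's frame. It slides with about 2 N of friction, has a stop at each end, stays where it is left and does not sink when pressed.
- shutter_2 (a joint): The same for vent_2's shutter.
- shutter_1_top (a point): Centre of the top face of vent_1's shutter, 228.5 mm above the bench, 1.5 mm below its frame's top; axes as the vent's. The shutter is a flat plain steel plate 90 (x) x 64 (y) x 5 mm with four low thumb ribs across its middle and no handle; the rails' lips leave 60 mm of its width bare.
- shutter_2_top (a point): Centre of the top face of vent_2's shutter; an equal plate at the same height.
- flask_tall: Bystander: conical amber glass flask with an aluminium cap, 104 mm across the foot, 180 mm tall, loose on the bench. Origin at the centre of its foot.
- flask_small: Bystander: conical clear glass flask with a white cap, 80 mm across the foot, 130 mm tall, loose on the bench. Origin at the centre of its foot.
- dish_stack: Bystander: stack of four culture dishes, 92 mm across, 60 mm tall, loose on the bench. Origin at the centre of its underside.

How it is judged:
By the outcome, as a careful person would: the job done as asked, in the order asked, and still so for the second after the job is handed in, with the robot touching nothing.
It also fails if it takes over 48 s, if anything falls off the work surface, if the arm or the gripper's body presses on something with over 40 N, if the wrist force passes 120 N, or if a joint passes its speed limit or range.

## Working session

There is one attempt and no reset: what is moved stays moved. The work goes in short steps, Python scripts to look and compute and a tool call to move; the robot and the scene stay as the last step left them, time stands still between calls to the robot, and variables do not carry over. Pictures are saved under pics/ and viewed, at most 10 in all, crops included, and the job is handed in when it is done.

```bash
ls; mkdir -p pics
```

Run:
```python
from cell import ctrl, read_camera, camera_info
import cv2
for n in("top","side"):
    cv2.imwrite(f"pics/{n}0.png",read_camera(n)[:,:,::-1]); print(n,camera_info(n))
s=ctrl.sense();print(s["clock"],s["ee_pos"],s["tool_rot"],s["width"],s["force"])
```

```text
cell.py
pics
top {'fov_y': 43.74212800878358, 'cx': 326.26899415385003, 'cy': 245.271051455129, 'k1': -0.1708964217649528, 'pose': array([[ 0.0241544 , -0.98999841,  0.1389954 ,  0.29827542],
       [-0.99968808, -0.02303636,  0.00964707, -0.01050705],
       [-0.00634864, -0.13918506, -0.99024604,  1.85339204],
       [ 0.        ,  0.        ,  0.        ,  1.        ]])}
side {'fov_y': 48.51303856009202, 'cx': 318.38622015260097, 'cy': 243.40547371502367, 'k1': -0.05772939557389868, 'pose': array([[-0.83531804, -0.4325377 ,  0.33934482, -0.01333247],
       [-0.54964455,  0.64402564, -0.53209194,  0.81906176],
       [ 0.01160306, -0.63098503, -0.77570823,  1.3382254 ],
       [ 0.        ,  0.        ,  0.        ,  1.        ]])}
0.1 [ 0.19415688 -0.5405561   0.23045522] [ 9.85175065e-01  1.71549438e-01 -9.57634731e-05 -9.34412867e-04] 0.08508200453745368 [-0.69020024 -0.47383143  1.16517533]
```

View pics/top0.png

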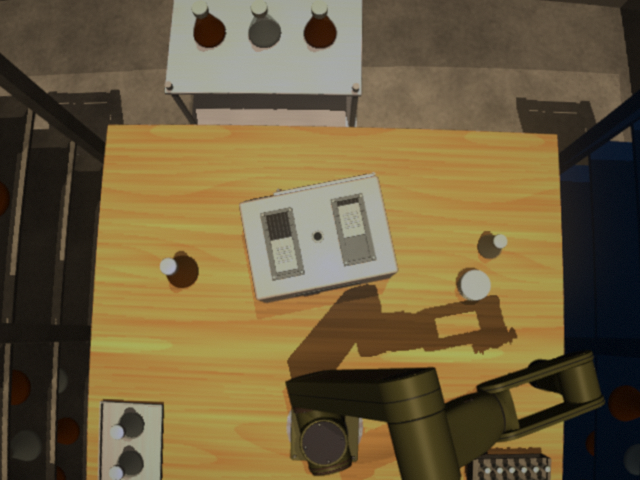

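View pics/side0.png

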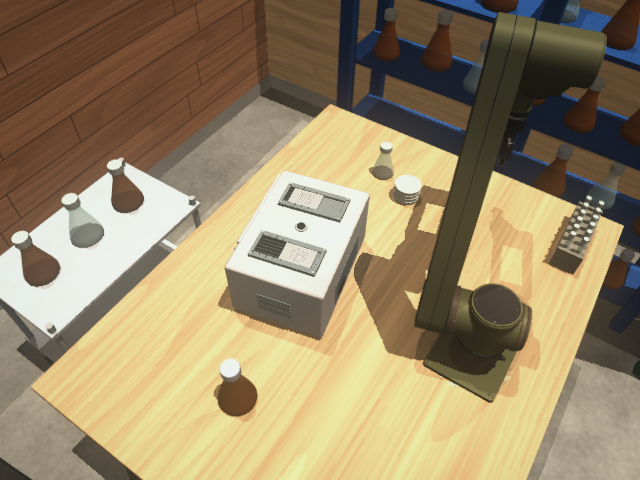

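The top view shows the incubator's port at about (318,237). The left vent's opening is dark at (278,225), so that is vent_2, open. The right vent at (352,230) has only a dark sliver at its far end, so that is vent_1, nearly shut. Both +x ends point away from the robot. Next I'll enlarge the vents.

Create h.py:
```python
import numpy as np,cv2
from cell import ctrl, read_camera, camera_info
def K(n):
    i=camera_info(n);f=240/np.tan(np.radians(i["fov_y"]/2))
    return np.array([[f,0,i["cx"]],[0,f,i["cy"]],[0,0,1]]),i["k1"],i["pose"]
def onplane(n,px,z):
    M,k1,P=K(n);px=np.atleast_2d(np.array(px,float))
    d=(px-M[:2,2])/M[0,0]; s=d.copy()
    for _ in range(30): s=d/(1+k1*(s**2).sum(1,keepdims=True))
    r=np.c_[s,np.ones(len(s))]@P[:3,:3].T
    return P[:3,3]+r*((z-P[2,3])/r[:,2:])
def project(n,X):
    M,k1,P=K(n);X=np.atleast_2d(X)
    c=(X-P[:3,3])@P[:3,:3]
    return cv2.projectPoints(c,np.zeros(3),np.zeros(3),M,np.array([k1,0,0,0,0]))[0][:,0]
```

Run:
```python
import cv2,numpy as np
from h import *
t=cv2.imread("pics/top0.png");
cv2.imwrite("pics/topc.png",cv2.resize(t[165:310,230:405],None,fx=4,fy=4,interpolation=cv2.INTER_CUBIC))
s=cv2.imread("pics/side0.png");cv2.imwrite("pics/sidec.png",cv2.resize(s[165:285,225:375],None,fx=5,fy=5,interpolation=cv2.INTER_CUBIC))
print(onplane("top",[[318,237]],.228),onplane("side",[[301,226.5]],.228))
```

```text
[[0.54886496 0.0286258  0.228     ]] [[0.54518311 0.03404499 0.228     ]]
```

View pics/topc.png

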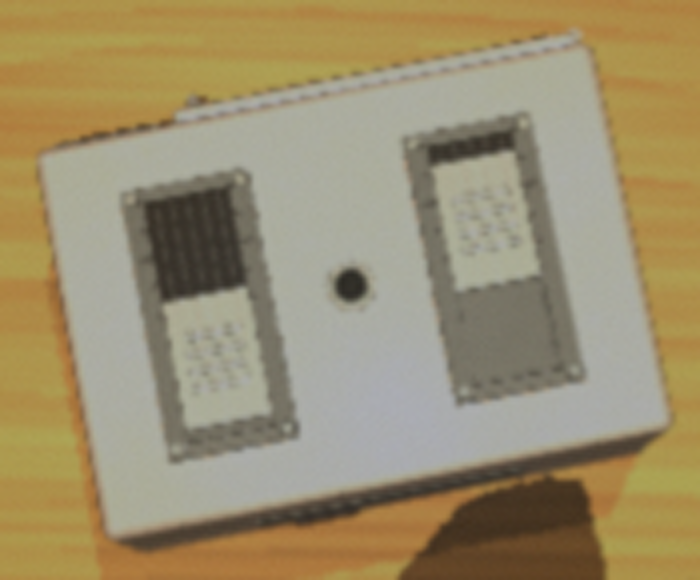

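View pics/sidec.png

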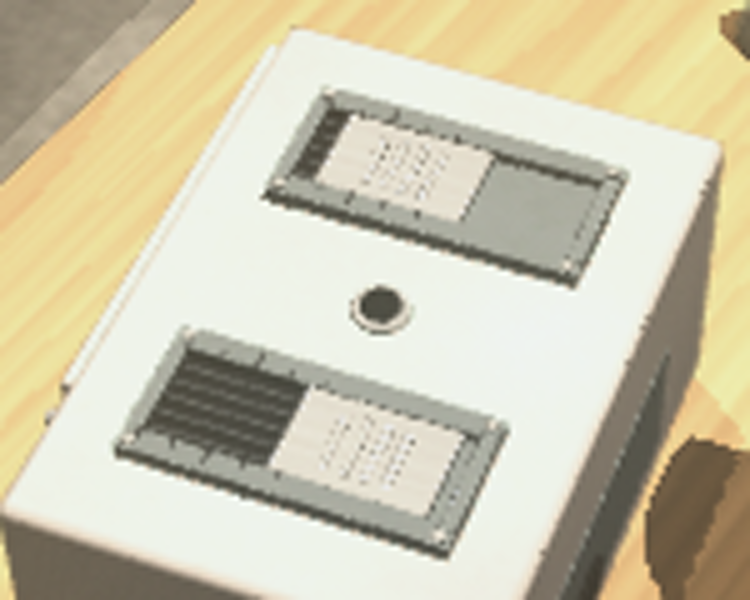

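Both crops agree. In vent_2 the +x plate edge is near the 5 mm mark, and in vent_1 it is about 15–20 mm short of the shut position. Next I'll measure frames and plates with masks in both views.

Create meas.py:
```python
from h import *
import sys
# seeds: plate centre pixel per camera (vent1, vent2)
SEED={"top":[(352,218),(284,254)],"side":[(306,198),(299,255)]}
def rect(n,mask,z):
    c=max(cv2.findContours(mask,cv2.RETR_EXTERNAL,cv2.CHAIN_APPROX_NONE)[0],key=cv2.contourArea)
    w=onplane(n,c[:,0]/4.-0.375,z)[:,:2]*1000
    (cx,cy),(a,b),ang=cv2.minAreaRect(w.astype(np.float32))
    if a<b: a,b,ang=b,a,ang+90
    ang=(ang+90)%180-90
    return cx,cy,a,b,ang
def up(img): return cv2.resize(img,None,fx=4,fy=4,interpolation=cv2.INTER_CUBIC)
def comp(m,seed):
    l=cv2.connectedComponents(m,connectivity=4)[1]; v=l[int(seed[1]*4+2),int(seed[0]*4+2)]
    return ((l==v)&(v>0)).astype(np.uint8)
def fill(m):
    c=max(cv2.findContours(m,cv2.RETR_EXTERNAL,cv2.CHAIN_APPROX_NONE)[0],key=cv2.contourArea)
    return cv2.drawContours(np.zeros_like(m),[c],-1,1,-1)
def run(imgs,thr):
    for n,img in imgs.items():
        g=up(cv2.cvtColor(img,cv2.COLOR_BGR2GRAY)); t=thr[n]
        for k,s in enumerate(SEED[n]):
            seedm=cv2.morphologyEx((g>t).astype(np.uint8),cv2.MORPH_CLOSE,np.ones((9,9)))
            p=comp(seedm,s); print(n,"plate",k+1,np.round(rect(n,p,.2285),1))
            # frame: dark component around the plate
            d=(g<=t).astype(np.uint8)|p
            f=fill(comp(d,s)); print(n,"frame",k+1,np.round(rect(n,f,.230),1))
```

Run:
```python
from meas import *
im={n:cv2.imread(f"pics/{n}0.png") for n in("top","side")}
for n in im:
    g=cv2.cvtColor(im[n],cv2.COLOR_BGR2GRAY);
    for s in SEED[n]: print(n,g[s[1]-30:s[1]+30:3,s[0]])
```

```text
top [169 170 158 107  57 103 168 168 156 160 165 152 160 153 170 170 121 115
 116 116]
top [ 53  57  56  64  65 165 168 168 167 140 159 161 159 167 170 168 109 111
 128 171]
side [208 214 220 241 241 241 213 168 221 194 223 223 225 172 146 194 241 240
 241 225]
side [ 78  90 124 241 241 238 172 220 183 223 177 230 225 222 168 107 240 240
 240 239]
```

Run:
```python
from meas import *
im={n:cv2.imread(f"pics/{n}0.png") for n in("top","side")}
run(im,{"top":140,"side":198})
```

```text
top plate 1 [599.  -61.1  89.   60.   12.6]
top frame 1 [573.3 -66.2 194.   93.   12.7]
top plate 2 [498.9 121.1  89.1  60.6  12.5]
top frame 2 [529.6 127.5 194.   92.6  12.6]
side plate 1 [596.1 -62.2  88.4  58.5  12.9]
side frame 1 [567.6 -62.7 193.8 101.2  12.9]
side plate 2 [496.3 120.3  88.8  59.7  12. ]
side frame 2 [524.3 131.3 193.7  98.7  12.8]
```

Yaw is 12.6°. Plates measure 89×60 and frames 194×93, both in agreement with the given sizes. Plate 1's centre is at (0.598,-0.0615) with opening of about 14 mm, and plate 2's is at (0.498,0.121) with opening of about 72 mm. Next I'll rise, shut the fingers, align with the vent and go above plate 1.

The rows are not in the units I measure in: shifts go in shares of 50 mm and turns go in shares of 2 rad. I convert before sending: -0.04 m is -0.8, -0.03 m is -0.6, 0.125 rad is 0.0625.

Call:
send_path(
  deltas=[
    {"z":-0.8, "turn":0.0625, "aperture":0},
    {"aperture":0},
    {"x":0.8, "y":-0.6, "aperture":0},
    {"x":0.8, "y":-0.6, "aperture":0},
    {"x":0.8, "y":-0.6, "aperture":0},
    {"x":0.8, "y":-0.6, "aperture":0},
    {"x":0.8, "y":-0.6, "aperture":0},
    {"x":0.8, "y":-0.6, "aperture":0},
    {"x":0.8, "y":-0.6, "aperture":0},
    {"x":0.8, "y":-0.6, "aperture":0},
    {"x":0.8, "y":-0.6, "aperture":0},
    {"x":0.8, "y":-0.6, "aperture":0},
    {"x":0.8, "y":-0.6, "aperture":0},
    {"x":0.8, "y":-0.6, "aperture":0},
    {"aperture":0},
    {"aperture":0},
  ],
  squeeze=40,
)

```text
clock: 1.7
ee_pos: [0.5845, -0.084, 0.2704]
tool_rot: [0.994, 0.111, -0.001, -0.0]
force: [-0.3, -0.6, -0.1]
width: -0.0001
finger_force: 0.0
```

Create where.py:
```python
import sys,numpy as np
from cell import ctrl, read_camera, camera_info
from scipy.spatial.transform import Rotation as R
s=ctrl.sense();r=R.from_quat(s["tool_rot"]).as_matrix()
t=np.array([float(v) for v in sys.argv[1:4]])
print("clock",round(s["clock"],2),"pos",np.round(s["ee_pos"],4),"yaw",round(float(np.degrees(np.arctan2(r[1,0],r[0,0]))),2),"tilt z",np.round(r[:,2],3),"F",np.round(s["force"],1),"width",round(s["width"],4))
print("delta tool",np.round(r.T@(t-s["ee_pos"]),4))
```

```bash
python3 where.py .598 -.0615 .2285
```

```text
clock 1.7 pos [ 0.5845 -0.084   0.2704] yaw 12.79 tilt z [-0.002 -0.    -1.   ] F [-0.3 -0.6 -0.1] width -0.0001
delta tool [ 0.0182 -0.0189  0.0418]
```

In the tool's units: 0.035 m is 0.7, -0.019 m is -0.38.

Call:
send_path(
  deltas=[
    {"x":0.36, "y":-0.38, "aperture":0},
    {"z":0.7, "aperture":0},
    {"aperture":0},
    {"z":0.04, "aperture":0},
    {"z":0.04, "aperture":0},
    {"aperture":0},
  ],
)

```text
clock: 2.3
ee_pos: [0.5979, -0.0636, 0.2333]
tool_rot: [0.994, 0.109, 0.001, 0.0]
force: [-0.3, -0.2, 0.3]
width: -0.0002
finger_force: 0.0
```

```bash
python3 where.py .598 -.0615 .2285
```

```text
clock 2.3 pos [ 0.5979 -0.0636  0.2333] yaw 12.53 tilt z [ 0.001 -0.    -1.   ] F [-0.3 -0.2  0.3] width -0.0002
delta tool [ 0.0005 -0.002   0.0048]
```

In the tool's units: 0.002 m is 0.04, -0.001 m is -0.02.

Call:
send_path(
  deltas=[
    {"y":-0.02, "z":0.04, "aperture":0},
    {"z":0.02, "aperture":0},
    {"z":0.02, "aperture":0},
    {"aperture":0},
  ],
  only="pos|force",
)

```text
ee_pos: [0.5976, -0.0617, 0.2286]
force: [-0.2, 0.2, 2.6]
finger_force: 0.8
```

Call:
send_path(
  deltas=[
    {"z":0.02, "aperture":0},
    {"aperture":0},
  ],
  only="pos|force",
)

```text
ee_pos: [0.5978, -0.0617, 0.2285]
force: [-0.9, -0.5, 5.4]
finger_force: 2.9
```

In the tool's units: 0.001 m is 0.02.

Call:
send_path(
  deltas=[
    {"z":0.02, "aperture":0},
    {"z":0.02, "aperture":0},
    {"z":0.02, "aperture":0},
    {"aperture":0},
  ],
  only="pos|force",
)

```text
ee_pos: [0.5996, -0.0614, 0.2284]
force: [-2.1, 2.2, 17.2]
finger_force: 8.1
```

Call:
send_path(
  deltas=[
    {"x":-0.04, "aperture":0},
    {"x":-0.04, "aperture":0},
    {"x":-0.04, "aperture":0},
    {"x":-0.04, "aperture":0},
    {"aperture":0},
  ],
  only="pos|force",
)

```text
ee_pos: [0.593, -0.0628, 0.2284]
force: [0.9, 2.0, 15.1]
finger_force: 7.2
```

In the tool's units: -0.003 m is -0.06.

Call:
send_path(
  deltas=[
    {"x":-0.06, "aperture":0},
    {"x":-0.06, "aperture":0},
    {"x":-0.06, "aperture":0},
    {"x":-0.06, "aperture":0},
    {"x":-0.06, "aperture":0},
    {"aperture":0},
  ],
  only="pos|force",
)

```text
ee_pos: [0.5783, -0.0662, 0.2284]
force: [0.5, 3.6, 15.2]
finger_force: 7.5
```

Run:
```python
from h import *
for n in("top","side"): cv2.imwrite(f"pics/{n}1.png",read_camera(n)[:,:,::-1])
t=cv2.imread("pics/top1.png");s=cv2.imread("pics/side1.png")
f=lambda a:cv2.resize(a,(396,360),interpolation=cv2.INTER_CUBIC)
cv2.imwrite("pics/c1.png",np.hstack([f(t[160:320,230:406]),f(s[155:315,210:386])]))
```

```text
(no output)
```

View pics/c1.png

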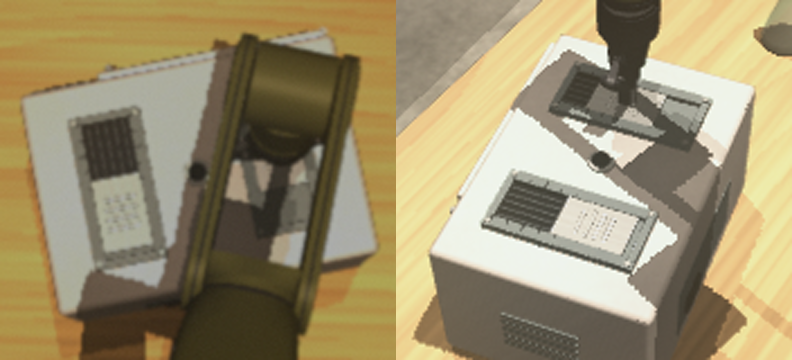

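The side view shows the plate following the finger and the second vent untouched. I'll go a bit further, then lift and move over plate 2.

In the tool's units: -0.04 m is -0.8, -0.03 m is -0.6.

Call:
send_path(
  deltas=[
    {"x":-0.04, "aperture":0},
    {"x":-0.04, "aperture":0},
    {"aperture":0},
    {"z":-0.06, "aperture":0},
    {"z":-0.06, "aperture":0},
    {"z":-0.6, "aperture":0},
    {"x":-0.16, "y":-0.8, "aperture":0},
    {"x":-0.16, "y":-0.8, "aperture":0},
    {"x":-0.16, "y":-0.8, "aperture":0},
    {"x":-0.16, "y":-0.8, "aperture":0},
    {"aperture":0},
    {"aperture":0},
  ],
)

```text
clock: 5.7
ee_pos: [0.5044, 0.0821, 0.26]
tool_rot: [0.994, 0.111, -0.0, 0.0]
force: [0.4, 0.2, -0.2]
width: 0.0
finger_force: 0.0
```

```bash
python3 where.py .498 .121 .2285
```

Run:
```python
from meas import *
for n in("top","side"): cv2.imwrite(f"pics/{n}2.png",read_camera(n)[:,:,::-1])
t=cv2.imread("pics/top2.png");s=cv2.imread("pics/side2.png")
f=lambda a:cv2.resize(a,(396,360),interpolation=cv2.INTER_CUBIC)
cv2.imwrite("pics/c2.png",np.hstack([f(t[160:320,230:406]),f(s[155:315,210:386])]))
```

```text
clock 5.7 pos [0.5044 0.0821 0.26  ] yaw 12.73 tilt z [-0.001 -0.001 -1.   ] F [ 0.4  0.2 -0.2] width 0.0
delta tool [ 0.0023 -0.0394  0.0315]
```

View pics/c2.png

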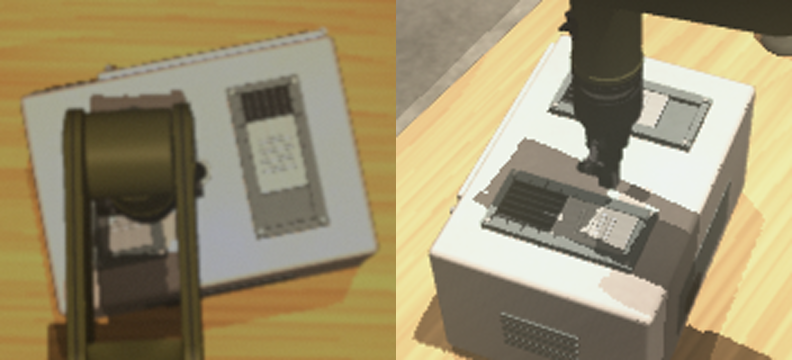

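Vent 1 is in clear view from the top (plate near (353,228)). I'll measure it there.

Run:
```python
from meas import *
SEED["top"]=[(352,229)]
for t in(130,140,150): run({"top":cv2.imread("pics/top2.png")},{"top":t})
```

```text
top plate 1 [575.7 -66.2  89.9  61.4  12.9]
top frame 1 [573.1 -66.  193.1  91.9  12.7]
top plate 1 [575.8 -66.3  88.4  59.4  12.6]
top frame 1 [573.3 -66.1 194.5  93.6  12.7]
top plate 1 [576.1 -66.3  86.7  57.3  12.5]
top frame 1 [573.3 -66.2 196.   95.5  12.7]
```

Call:
send_path(
  deltas=[
    {"x":0.046, "y":-0.79, "aperture":0},
    {"z":0.52, "aperture":0},
    {"aperture":0},
    {"z":0.04, "aperture":0},
    {"z":0.02, "aperture":0},
    {"aperture":0},
  ],
)

```text
clock: 6.4
ee_pos: [0.4994, 0.1199, 0.2319]
tool_rot: [0.994, 0.109, 0.0, 0.0]
force: [-0.2, -0.0, 0.3]
width: 0.0002
finger_force: 0.0
```

```bash
python3 where.py .498 .121 .2285
```

```text
clock 6.4 pos [0.4994 0.1199 0.2319] yaw 12.52 tilt z [ 0.001 -0.    -1.   ] F [-0.2 -0.   0.3] width 0.0002
delta tool [-0.0011 -0.0014  0.0034]
```

In the tool's units: 0.002 m is 0.04, 0.001 m is 0.02.

Call:
send_path(
  deltas=[
    {"z":0.04, "aperture":0},
    {"z":0.04, "aperture":0},
    {"z":0.04, "aperture":0},
    {"z":0.02, "aperture":0},
    {"aperture":0},
  ],
  only="pos|force",
)

```text
ee_pos: [0.5017, 0.1209, 0.2284]
force: [-1.0, -0.8, 17.7]
finger_force: 8.7
```

In the tool's units: 0.003 m is 0.06, 0.002 m is 0.04.

Call:
send_path(
  deltas=[
    {"x":0.06, "aperture":0},
    {"x":0.06, "aperture":0},
    {"x":0.06, "aperture":0},
    {"x":0.06, "aperture":0},
    {"x":0.06, "aperture":0},
    {"x":0.06, "aperture":0},
    {"x":0.06, "aperture":0},
    {"x":0.06, "aperture":0},
    {"x":0.04, "aperture":0},
    {"x":0.04, "aperture":0},
    {"aperture":0},
  ],
  only="pos|force",
)

```text
ee_pos: [0.5289, 0.127, 0.2284]
force: [-1.8, -0.0, 17.4]
finger_force: 8.2
```

In the tool's units: 0.04 m is 0.8, 0.038 m is 0.76.

Call:
send_path(
  deltas=[
    {"z":-0.06, "aperture":0},
    {"z":-0.06, "aperture":0},
    {"z":-0.6, "aperture":0},
    {"x":0.02, "y":0.8, "aperture":0},
    {"x":0.02, "y":0.8, "aperture":0},
    {"x":0.02, "y":0.8, "aperture":0},
    {"x":0.02, "y":0.8, "aperture":0},
    {"y":0.76, "aperture":0},
    {"aperture":0},
    {"aperture":0},
  ],
  only="pos|force",
)

```text
ee_pos: [0.5727, -0.0664, 0.2595]
force: [0.7, 0.4, -0.5]
finger_force: 0.0
```

```bash
python3 where.py .576 -.0665 .2285
```

Run:
```python
from meas import *
for n in("top","side"): cv2.imwrite(f"pics/{n}3.png",read_camera(n)[:,:,::-1])
SEED["top"]=[(281,245)]
t=cv2.imread("pics/top3.png")
for h in(130,140,150): run({"top":t},{"top":h})
s=cv2.imread("pics/side3.png")
f=lambda a:cv2.resize(a,(396,360),interpolation=cv2.INTER_CUBIC)
cv2.imwrite("pics/c3.png",np.hstack([f(t[160:320,230:406]),f(s[155:315,210:386])]))
```

```text
clock 9.0 pos [ 0.5727 -0.0664  0.2595] yaw 12.46 tilt z [-0.002  0.001 -1.   ] F [ 0.7  0.4 -0.5] width 0.0001
delta tool [0.0033 0.0008 0.031 ]
top plate 1 [528.4 127.8  91.   62.7  12.7]
top frame 1 [328.5  39.2 808.5 488.5   4.8]
top plate 1 [528.6 128.1  89.4  60.7  13.2]
top frame 1 [ 585.5   41.9 2071.1 1485.4  -89. ]
top plate 1 [528.7 127.9  87.9  58.7  12.7]
top frame 1 [ 585.5   41.9 2071.1 1485.4  -89. ]
```

View pics/c3.png

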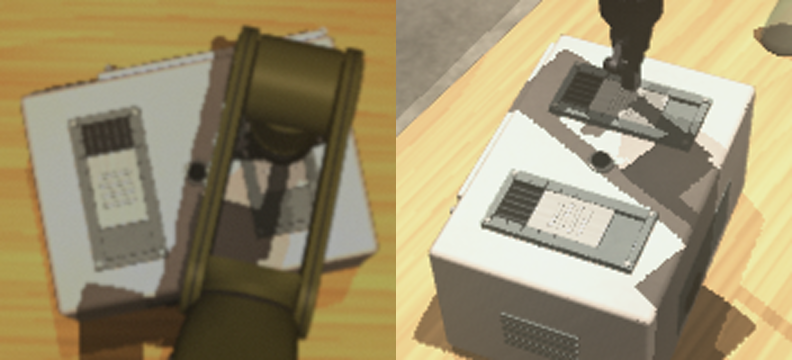

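Plate 2 is within about 1–2 mm. I'll use the port as a bias-free reference (same height, centred between the vents) and compare both plates with it along x.

Run:
```python
from meas import *
a=np.radians(12.65);u=np.array([np.cos(a),np.sin(a)])
for n,s,t in(("top",(318,236),110),("side",(301,226),150)):
    g=up(cv2.cvtColor(cv2.imread(f"pics/{n}0.png"),cv2.COLOR_BGR2GRAY))
    for d in(-20,0,20):
        m=comp((g<t+d).astype(np.uint8),s);M=cv2.moments(m,True)
        c=onplane(n,[[M["m10"]/M["m00"]/4-.375,M["m01"]/M["m00"]/4-.375]],.228)[0,:2]*1000
        print(n,"port",np.round(c,1),"area px",round(M["m00"]/16,1),"u",round(c@u,2))
for k,p in{"p1 start top":(599,-61.1),"p2 start top":(498.9,121.1),"p1 start side":(596.1,-62.2),"p2 start side":(496.3,120.3),"f1":(573.3,-66.2),"f2":(529.6,127.5),"p1 now top":(575.8,-66.3),"p2 now top":(528.6,127.9)}.items(): print(k,round(np.array(p)@u,2))
SEED["side"]=[(299,255)]
print("side now, vent 2")
for h in(185,198):
    g=up(cv2.cvtColor(cv2.imread("pics/side3.png"),cv2.COLOR_BGR2GRAY))
    p=comp(cv2.morphologyEx((g>h).astype(np.uint8),cv2.MORPH_CLOSE,np.ones((9,9))),(292,253))
    r=rect("side",p,.2285);print(np.round(r,1),round(np.array(r[:2])@u,2))
```

```text
top port [552.   30.8] area px 45.6 u 545.37
top port [552.   30.8] area px 54.6 u 545.37
top port [552.   30.8] area px 65.1 u 545.38
side port [547.9  31.8] area px 43.4 u 541.57
side port [547.9  31.7] area px 47.1 u 541.51
side port [547.8  31.7] area px 51.3 u 541.44
p1 start top 571.08
p2 start top 513.31
p1 start side 568.01
p2 start side 510.6
f1 544.89
f2 544.67
p1 now top 547.3
p2 now top 543.78
side now, vent 2
[525.8 126.7  88.8  61.7  12.6] 540.8
[525.9 126.7  88.5  59.6  12.6] 540.91
```

Bias-free offsets: plate 1 needs -1.9 mm and plate 2 about +1.3 mm. I'll correct plate 1 now.

Call:
send_path(
  deltas=[
    {"x":0.06, "y":0.02, "z":0.52, "aperture":0},
    {"aperture":0},
    {"z":0.04, "aperture":0},
    {"z":0.04, "aperture":0},
    {"z":0.02, "aperture":0},
    {"aperture":0},
  ],
  only="pos|force",
)

```text
ee_pos: [0.5764, -0.0658, 0.2298]
force: [0.4, -0.9, -0.5]
finger_force: 0.0
```

Call:
send_path(
  deltas=[
    {"z":0.02, "aperture":0},
    {"z":0.02, "aperture":0},
    {"z":0.02, "aperture":0},
    {"aperture":0},
  ],
  only="pos|force",
)

```text
ee_pos: [0.577, -0.0659, 0.2285]
force: [-1.2, 1.6, 8.1]
finger_force: 4.5
```

In the tool's units: -0.0015 m is -0.03, 0.001 m is 0.02.

Call:
send_path(
  deltas=[
    {"x":-0.03, "z":0.02, "aperture":0},
    {"x":-0.03, "z":0.02, "aperture":0},
    {"aperture":0},
    {"aperture":0},
  ],
  only="pos|force",
)

```text
ee_pos: [0.5767, -0.066, 0.2285]
force: [1.5, 2.7, 14.3]
finger_force: 7.1
```

In the tool's units: -0.001 m is -0.02.

Call:
send_path(
  deltas=[
    {"x":-0.02, "aperture":0},
    {"x":-0.02, "aperture":0},
    {"aperture":0},
    {"aperture":0},
  ],
  only="pos|force",
)

```text
ee_pos: [0.5748, -0.0665, 0.2285]
force: [1.1, 4.1, 14.0]
finger_force: 7.1
```

In the tool's units: -0.04 m is -0.8, -0.039 m is -0.78.

Call:
send_path(
  deltas=[
    {"z":-0.06, "aperture":0},
    {"z":-0.06, "aperture":0},
    {"z":-0.6, "aperture":0},
    {"y":-0.8, "aperture":0},
    {"y":-0.8, "aperture":0},
    {"y":-0.8, "aperture":0},
    {"y":-0.8, "aperture":0},
    {"y":-0.78, "aperture":0},
    {"aperture":0},
    {"aperture":0},
  ],
  only="pos|force",
)

```text
ee_pos: [0.5274, 0.1275, 0.2599]
force: [-0.8, -0.8, -0.2]
finger_force: 0.0
```

```bash
python3 where.py .529 .128 .2285
```

Create chk1.py:
```python
from meas import *
a=np.radians(12.65);u=np.array([np.cos(a),np.sin(a)])
def chk(f,seed,n="top",thr=(130,140,150)):
    g=up(cv2.cvtColor(cv2.imread(f),cv2.COLOR_BGR2GRAY))
    for t in thr:
        p=comp(cv2.morphologyEx((g>t).astype(np.uint8),cv2.MORPH_CLOSE,np.ones((9,9))),seed)
        r=rect(n,p,.2285);print(n,seed,np.round(r,1),"offset mm",round(np.array(r[:2])@u-{"top":545.37,"side":541.5}[n],2))
```

Run:
```python
from chk1 import *
cv2.imwrite("pics/top4.png",read_camera("top")[:,:,::-1]); chk("pics/top4.png",(353,230))
```

```text
clock 11.9 pos [0.5274 0.1275 0.2599] yaw 12.72 tilt z [-0.001 -0.001 -1.   ] F [-0.8 -0.8 -0.2] width -0.0002
delta tool [ 0.0017 -0.0001  0.0314]
top (353, 230) [573.9 -66.9  90.5  61.8  12.7] offset mm -0.0
top (353, 230) [574.1 -66.6  89.1  59.8  12.6] offset mm 0.2
top (353, 230) [574.2 -66.8  87.6  58.   12.8] offset mm 0.31
```

Plate 1 is within 0.3 mm. Plate 2 next, about +1.3 mm.

In the tool's units: 0.026 m is 0.52, 0.002 m is 0.04.

Call:
send_path(
  deltas=[
    {"x":0.02, "z":0.52, "aperture":0},
    {"aperture":0},
    {"z":0.04, "aperture":0},
    {"z":0.04, "aperture":0},
    {"z":0.02, "aperture":0},
    {"z":0.02, "aperture":0},
    {"aperture":0},
  ],
  only="pos|force",
)

```text
ee_pos: [0.529, 0.1273, 0.2286]
force: [0.1, 0.4, -0.2]
finger_force: 0.0
```

Call:
send_path(
  deltas=[
    {"z":0.02, "aperture":0},
    {"z":0.02, "aperture":0},
    {"z":0.02, "aperture":0},
    {"aperture":0},
  ],
  only="pos|force",
)

```text
ee_pos: [0.5308, 0.1277, 0.2284]
force: [-1.2, -1.2, 12.6]
finger_force: 6.3
```

In the tool's units: 0.04 m is 0.8, -0.03 m is -0.6.

Call:
send_path(
  deltas=[
    {"z":-0.06, "aperture":0},
    {"z":-0.06, "aperture":0},
    {"z":-0.6, "aperture":0},
    {"y":0.8, "aperture":0},
    {"y":0.8, "aperture":0},
    {"y":0.8, "aperture":0},
    {"y":0.8, "aperture":0},
    {"y":0.8, "aperture":0},
    {"aperture":0},
    {"aperture":0},
  ],
  only="pos|force",
)

```text
ee_pos: [0.5723, -0.0686, 0.2607]
force: [-0.4, 1.1, -0.4]
finger_force: 0.0
```

Run:
```python
from chk1 import *
for n in("top","side"): cv2.imwrite(f"pics/{n}5.png",read_camera(n)[:,:,::-1])
chk("pics/top5.png",(281,245)); chk("pics/side5.png",(292,253),"side",(185,198))
```

```text
top (281, 245) [530.3 128.5  90.5  62.5  13. ] offset mm 0.14
top (281, 245) [530.4 128.2  89.2  60.6  12.8] offset mm 0.24
top (281, 245) [530.4 128.2  87.8  58.7  12.7] offset mm 0.23
side (292, 253) [527.3 127.1  89.3  61.4  12.5] offset mm 0.87
side (292, 253) [527.6 127.1  88.5  59.6  12.6] offset mm 1.09
```

Both are within 1 mm. I'll retreat along the way I came for a clear final look.

In the tool's units: -0.04 m is -0.8, 0.03 m is 0.6.

Call:
send_path(
  deltas=[
    {"z":-0.8, "aperture":0},
    {"x":-0.8, "y":0.6, "aperture":0},
    {"x":-0.8, "y":0.6, "aperture":0},
    {"x":-0.8, "y":0.6, "aperture":0},
    {"x":-0.8, "y":0.6, "aperture":0},
    {"x":-0.8, "y":0.6, "aperture":0},
    {"x":-0.8, "y":0.6, "aperture":0},
    {"x":-0.8, "y":0.6, "aperture":0},
    {"x":-0.8, "y":0.6, "aperture":0},
    {"x":-0.8, "y":0.6, "aperture":0},
    {"x":-0.8, "y":0.6, "aperture":0},
    {"aperture":0},
    {"aperture":0},
  ],
  only="clock|pos|force",
)

```text
clock: 15.45
ee_pos: [0.2475, -0.4474, 0.3011]
force: [1.7, 0.9, -0.2]
finger_force: 0.0
```

Run:
```python
from chk1 import *
for n in("top","side"): cv2.imwrite(f"pics/{n}6.png",read_camera(n)[:,:,::-1])
for s in((353,230),(281,245)): chk("pics/top6.png",s)
for s in((305,201),(292,253)): chk("pics/side6.png",s,"side",(185,198))
cv2.imwrite("pics/c6.png",np.hstack([cv2.resize(cv2.imread("pics/top6.png")[120:340,130:530],(400,220)),cv2.resize(cv2.imread("pics/side6.png")[120:430,160:460],(400,413))[:220]]) )
```

```text
top (353, 230) [573.8 -66.8  90.8  62.4  12.8] offset mm -0.1
top (353, 230) [574.  -66.7  89.3  60.2  12.7] offset mm 0.06
top (353, 230) [574.2 -66.7  87.6  58.4  12.8] offset mm 0.33
top (281, 245) [530.2 128.2  90.4  62.5  12.8] offset mm 0.04
top (281, 245) [530.4 128.3  89.1  60.6  12.8] offset mm 0.22
top (281, 245) [530.4 128.2  87.8  58.7  12.7] offset mm 0.23
side (305, 201) [571.  -67.6  89.   61.5  12.8] offset mm 0.86
side (305, 201) [571.  -67.7  88.4  59.   13.1] offset mm 0.81
side (292, 253) [527.5 126.8  89.5  62.2  12.6] offset mm 0.95
side (292, 253) [527.6 127.1  88.5  59.8  12.3] offset mm 1.12
```

View pics/top6.png

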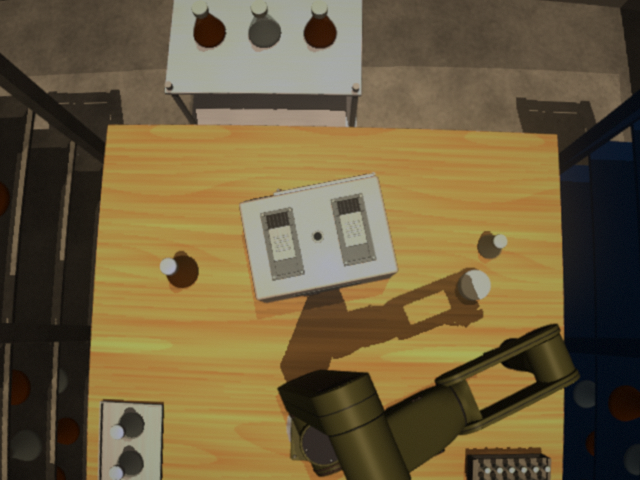

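The picture shows both shutters level with the port, at (281,240) and (353,227). The flasks at (180,270) and (490,245) and the dish stack at (475,285) stand where they did, and the arm is clear.

```bash
python3 -c "
from cell import ctrl, read_camera, camera_info
print(ctrl.job_done())"
```

```text
the job is handed in; nothing more can be done
None
```

Both shutters are set to half open, measured within about 1 mm in both camera views; the flasks and dishes are where they stood, and the job was handed in at about 15.6 s with the arm clear.

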